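# Shut and lock the service hatch of a water filter unit with its quarter-turn stud

### The arm

A 7-joint arm with a two-finger parallel gripper is mounted at the origin on a cart in front of the work surface, level with it; the furniture and walls round the work are solid. World frame = base frame: x ahead of the robot, y to its left, z up, the work surface at z = 0. Lengths are in m, angles in degrees, forces in N, time in s.
With the tool pointing down it reaches from about 0.35 to 0.775 m from the base axis. Payload 3.1 kg.
Tool frame: the origin (TCP) lies on the centre line of the jaws, within the pads' length; the fingertips stand 17 mm ahead of it and the grasp point (between the pads) lies 2 mm behind it (robot.tip_reach is the distance from the TCP to the fingertips, in m); z points along the fingers, y is the line along which they close (so a half turn about z gives the same grasp; the last joint's range is limited). The gripper opens to 85 mm and grips with 20 to 120 N. Pads are 22 mm wide; open, the fingers measure 114 mm over their backs; the gripper's body (76 mm by 85 mm) begins 54 mm behind the grasp point. The pads swing forward as they close: fully open they stand 13 mm farther back than shut.
Start: joints at [-74.009, 17.813, 0.802, 86.603, -0.252, 75.585, -1.558], TCP at [0.173, 0.522, 0.248] pointing down, gripper open.
Joint ranges: [-154.91, 154.91], [-16.99, 109.72], [-72.82, 74.43], [7.12, 147.25], [-82.49, 262.49], [11.32, 116.49], [-174.64, 174.64]. Speed limits (degrees/s): [159.86, 159.86, 180, 180, 180, 180, 180].

### API

Orientations are given as [roll, pitch, yaw] about the fixed x, y, z axes, in that order (R = Rz(yaw) Ry(pitch) Rx(roll)).
In Python, from station import robot, fingers, vision, workorder, recognise gives the robot as it stands. Calls block until the motion is done:
- robot.move_to(position, orientation): joint-space move of the TCP to a pose.
- robot.line_to(position, orientation=None, velocity=0.15, f_stop=None): straight line of the TCP; orientation=None keeps the orientation; velocity is the mean speed in m/s. With f_stop (N) it stops when the force on the tool has changed by that much, and returns True; else False.
- robot.move_j(angles): joint-space move.
- fingers.gripper_to(opening, force=None): opening from 0.0 (shut) to 1.0 (fully open); force is the grip in N (None keeps the last); returns when the fingers have stopped.
- robot.pause(seconds).
- robot.inverse_kinematics(position, orientation): joint angles nearest the present ones, or None.
- vision.grab_frame(name): name is "side" or "top" or "wrist"; returns the picture (420x560x3 uint8, red, green, blue); there is no depth.
- vision.calibration(name): a dict with "mtx" (3x3 intrinsics, pixels), "k1" (the pictures are not rectified: a ray, as slopes to the right and down, at radius r is drawn at 1 + k1 r^2 times it, then the intrinsics apply), "extrinsics" (4x4, takes a point from world to camera coordinates); the wrist camera has in their place "T_tool_cam" (4x4, takes a point from camera to tool coordinates, whose origin is the TCP and whose axes are the flange's). Camera axes: x right, y up, looking along -z (the intrinsics and any distortion apply to the point x, -y, -z); pixel columns grow to the right and rows downward; lengths in m; the calibration is good to about 2 mm. A picture is of the moment at which its call begins: read the wrist's pose just before it. calibration takes no time and is no camera call.
A pose or a line that the arm cannot do raises robot.PlanningError and nothing moves.
- workorder.close_job(): hands the job in; it is judged then, once.
Trained networks look in the newest picture that a camera, given by its name, has taken for a name from the list of things; names that differ only in an ending like _2 or _b are one class to them, and where a whole thing is asked for, a point or a joint stands for the part that bears it (a point fixed in the world has none). Each returns a list of dicts, best first, with "p" (0 to 1); they miss things now and then, are a little off and sometimes report something else, mostly with a low value. They report only what shows in the picture. A call takes as long as a camera call.
- recognise(label, camera): "rect" ([centre column, centre row, width, height] in pixels, round what is visible of it).
Readings, each from a call of its own:
- robot.current_time_s(): time.
- robot.current_joint_positions(): joint angles.
- robot.current_dq(): joint speeds.
- robot.current_joint_torque(): joint torques, N m.
- robot.current_tool_pos(): TCP position.
- robot.current_eef_rot(): TCP orientation.
- robot.current_contact_force(): force on the tool from outside, world axes, zero at the start.
- robot.current_torque(): the same for the moment, N m.
- robot.current_finger_gap(): opening from 0.0 (shut) to 1.0 (fully open).
- robot.current_gripper_force(): force on a finger pad.
Only numpy, scipy, OpenCV 4.12 (cv2) and the standard library are available. Lean on these libraries where they do the work, as an engineer would, in place of code of your own. Each camera call takes 0.05 s, during which the arm holds its last target. There are 200 camera calls.

### The job

Swing the open hatch of the water filter unit shut, then lock it with its spring-loaded wing stud: find the hidden slot by turning the stud under light pressure, push the stud in and turn it a quarter turn clockwise, then let go so that it springs up into its catch. Do not force the stud: 10 to 12 N of push is plenty, and more than 30 N on its cross-pin damages it. Leave the things standing round the unit where they are.

Things in the scene. Friction and masses are not known exactly. Their poses are not given: they have to be found in the camera images.
- filter_unit: white box-shaped water filter unit, 220 x 190 x 96 mm, fixed to the worktop, open at the top under its hatch. Origin: centre of its underside, on the worktop. x points from the stud side (towards the robot) to the hinge side, z up.
- hatch_hinge (a point): middle of the hatch's hinge line, at the far rim of the unit, 100 mm from the unit's centre along its +x and 96 mm above the worktop. Its axes turn with the hatch: x points away from the free edge, y lies along the hinge, z is normal to the hatch's outer face.
- hatch_press (a point): a bare spot on the hatch's outer face, good for pushing it shut with closed fingertips: 175 mm from the hinge line (25 mm from the free edge) and 50 mm to the +y side of the stud. Axes as those of the hatch.
- hatch (a joint): opening angle of the hatch in rad: 0 is shut (face level and flush with the rim, 96 mm above the worktop), larger is further open. Hatch: flat aluminium plate 200 x 170 x 6 mm. A stiff hinge keeps it where it is left; 1 to 5 N on the press spot closes it.
- stud_grip (a point): grip point on the stud's axis, in its steel wing head, 40 mm above the hatch's face while the stud is out. Wing: 44 mm long, 12 mm thick, from 20 mm below this point to 8 mm above. x along the wing, y across it (pinch along y), z out of the hatch. The axis is normal to the hatch, 165 mm from the hinge line, mid-width.
- plunger (a joint): how far the stud is pushed in, m: 0 is out. A spring pushes it out, 3.5 N at 0 and 0.35 N per mm more. Hatch shut: the pin meets the slot plate at 0.0025; through the slot, it is clear below the plate and free to turn from 0.0125, and bottoms on solid steel at 0.017 (turn at about 0.015). Let go in the notch it rests at 0.010: locked. At 0.0125 it missed the notch.
- stud (a joint): turn of the stud, rad, clockwise positive seen from above; at 0 the wing lies at right angles to the hinge line. Stays where turned; stops at -0.9 and 2.4. It starts clockwise of the slot, at 0.85 to 1.25. The pin enters within about 0.09 of the slot's angle, and cannot turn inside the slot. The notch lies 1.57 clockwise of the slot and catches within 0.2 either side; there is no stop there.
- cam_pin: steel cross-pin at the foot of the stud, inside the unit below the hatch, a bar 32 mm long along the wing, 5 mm wide and high; its middle is 15 mm below this origin, which lies on the stud's axis at the hatch's outer face while the stud is out. More than 30 N against the parts in the unit, in the push or sideways in the slot, damages it.
- tin: food tin, 57 mm wide, 72 mm high, standing right of the unit; origin: centre of its underside
- spice_jar: spice jar with a dark cap, 41 mm wide, 105 mm high, standing left of the unit; origin: centre of its underside
- beaker: white beaker upside down, 66 mm wide, 71 mm high, standing right of the unit; origin: centre of its underside
- slot_plate (a point): top of the slotted plate under the shut stud, in a dark sleeve in the unit, 20 mm below the hatch's face; axes of the unit. Its slot lies anywhere from -0.5 to 0.5 on the stud's scale: feel for it. The plate is sprung: a pin out of line pushes it down, 1.5 N at first and 1.5 N per mm more, solid after 5.5 mm. In line, it jumps up round the pin and the push drops to the stud's spring.

How it is judged (in metres and radians):
On the way, in this order (a step that is already met when the one before it is completed fails the run):
1. the hatch is shut (value of joint hatch below 0.03 rad), for 0.2 s.
2. the stud is pushed in through the slot, with the hatch shut (value of joint plunger above 0.0125 m and value of joint hatch below 0.03 rad), for 0.05 s.
At the end, for the whole second after the job is handed in: The hatch is shut (within 0.03 rad), and the released stud, turned clockwise of 0.9 rad, rests in its notch at 8.5 to 11.3 mm of travel (value of joint hatch below 0.03 rad and value of joint plunger between 0.0085 and 0.0113 m and value of joint stud above 0.9 rad); the robot touches nothing.
It fails at once if the stud's cross-pin is forced: more than 30 N against the parts inside the unit (contact force between cam_pin and filter_unit above 30 N).
It fails at once if a thing standing round the unit is shifted by more than 20 mm (distance of any of tin, beaker, spice_jar from where it was at the start of the episode above 0.02 m).
It also fails if it takes over 72 s, if anything falls off the work surface, if the arm or the gripper's body presses on something with over 40 N, if the wrist force passes 120 N, or if a joint passes its speed limit or range.

## Working session

There is one attempt and no reset: what is moved stays moved. The work goes in short steps, each a Python script; the robot and the scene stay as the last script left them, time stands still between calls to the robot, and variables do not carry over. Pictures are saved under pics/ and viewed, at most 10 in all, crops included, and the job is handed in when it is done.

```bash
mkdir -p pics; ls
python3 - <<'E'
from station import robot, fingers, vision, workorder, recognise
import cv2
for c in ["side","top"]:
    im=vision.grab_frame(c); cv2.imwrite(f"pics/{c}1.png",im[:,:,::-1])
    k=vision.calibration(c); print(c,k)
    for l in ["filter_unit","hatch","stud_grip","stud","tin","spice_jar","beaker"]:
        print(l,[(d['p'],d['rect']) for d in recognise(l,c)[:2]])
print(vision.calibration("wrist"),robot.current_time_s(),robot.current_tool_pos(),robot.current_eef_rot())
E
```

```text
pics
side {'mtx': array([[539.2040002 ,   0.        , 281.07249506],
       [  0.        , 539.2040002 , 212.89083455],
       [  0.        ,   0.        ,   1.        ]]), 'k1': -0.04476292109115661, 'extrinsics': array([[-0.12130486, -0.99261275, -0.00224972,  0.14418255],
       [ 0.86866895, -0.10725414,  0.48364327, -0.56861209],
       [-0.48031177,  0.05671402,  0.87526232, -0.99826886],
       [ 0.        ,  0.        ,  0.        ,  1.        ]])}
filter_unit [(0.89, [322.7, 232.0, 113.4, 122.4])]
hatch [(0.9, [324.0, 196.9, 100.6, 47.0]), (0.59, [324.9, 185.7, 21.3, 21.8])]
stud_grip [(0.39, [370.6, 185.9, 24.7, 36.8])]
stud [(0.69, [324.6, 188.8, 18.7, 25.0])]
tin [(0.92, [388.5, 216.0, 31.7, 33.6]), (0.19, [322.6, 231.1, 117.5, 123.2])]
spice_jar [(0.66, [247.1, 253.2, 17.7, 38.9]), (0.47, [325.8, 184.4, 22.8, 25.3])]
beaker [(0.59, [370.6, 185.8, 22.5, 35.9]), (0.48, [322.8, 230.4, 116.0, 125.0])]
top {'mtx': array([[515.69554486,   0.        , 283.52172884],
       [  0.        , 515.69554486, 207.51612446],
       [  0.        ,   0.        ,   1.        ]]), 'k1': -0.
[... 562 characters left out ...]
4, 202.1, 22.8, 23.8])]
beaker [(0.74, [371.7, 171.2, 31.2, 34.2])]
{'mtx': array([[374.90347665,   0.        , 278.92111069],
       [  0.        , 374.90347665, 201.6800628 ],
       [  0.        ,   0.        ,   1.        ]]), 'k1': -0.03237609821985128, 'T_tool_cam': array([[-1.57212321e-03,  9.59887174e-01,  2.80382135e-01,
         7.14050488e-02],
       [ 9.99998754e-01,  1.54911956e-03,  3.03661458e-04,
        -4.12668925e-04],
       [-1.42864711e-04,  2.80382263e-01, -9.59888414e-01,
        -1.26204707e-01],
       [ 0.00000000e+00,  0.00000000e+00,  0.00000000e+00,
         1.00000000e+00]])} 0.8 [0.17339188 0.52197823 0.24833145] [1.79995843e+02 1.60778174e-03 1.61625907e+02]
```

Run:
```python
import cv2
a=cv2.imread("pics/side1.png")[110:330,200:440];b=cv2.imread("pics/top1.png")[110:330,200:440]
cv2.imwrite("pics/both.png",cv2.resize(cv2.hconcat([a,b]),(800,366),interpolation=cv2.INTER_CUBIC))
cv2.imwrite("pics/sideL.png",cv2.resize(a,(800,733)[:2] and (654,600),interpolation=cv2.INTER_CUBIC))
cv2.imwrite("pics/topL.png",cv2.resize(b,(654,600),interpolation=cv2.INTER_CUBIC))
```

```text
(no output)
```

View pics/sideL.png

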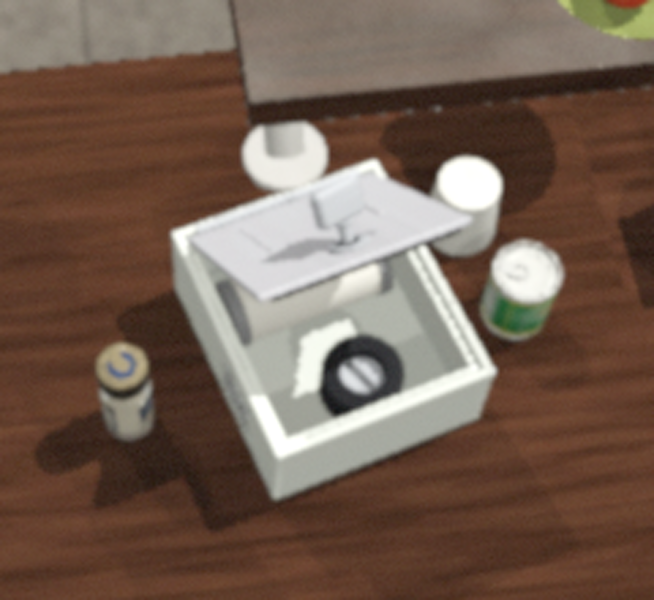

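View pics/topL.png

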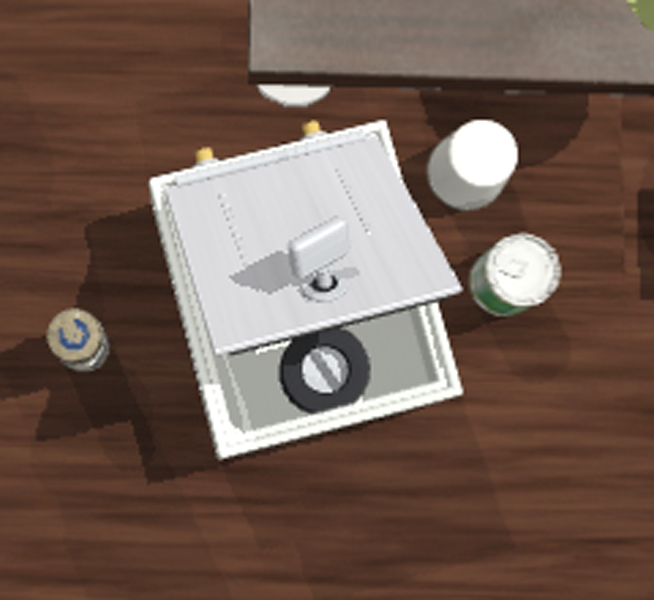

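The views agree. In the top crop the unit's rim corners are at (152,182), (385,123), (462,392) and (220,458). The hatch is partly open with its free edge at (218,352)–(462,292). The slot shows in the dark sleeve from about (310,350) to (340,392). I'll fit the poses from these.

```bash
cat > h.py <<'E'
import numpy as np
from station import robot, fingers, vision, workorder, recognise
def proj(c,P):
    k=vision.calibration(c);P=np.atleast_2d(P);E=k["extrinsics"]
    q=P@E[:3,:3].T+E[:3,3]; s=np.c_[q[:,0],-q[:,1]]/-q[:,2:3]
    s=s*(1+k["k1"]*(s**2).sum(1,keepdims=True)); M=k["mtx"]
    return s*[M[0,0],M[1,1]]+M[:2,2]
def unit(p,P):  # unit -> world
    c,s=np.cos(p[2]),np.sin(p[2]); P=np.atleast_2d(P)
    return P@np.array([[c,-s,0],[s,c,0],[0,0,1]]).T+[p[0],p[1],0]
def hatchpt(a,d,y,h=0): # d from hinge towards free edge, h above outer face (hinge line at the face)
    return np.array([.1-d*np.cos(a)+h*np.sin(a)*1, y, .096+d*np.sin(a)+h*np.cos(a)])
E
cat > fit.py <<'E'
from h import *
from scipy.optimize import least_squares
o=np.array([200,110]);S=2.725
rim=[[.11,.095,.096],[.11,-.095,.096],[-.11,-.095,.096],[-.11,.095,.096]]
T=np.array([[152,182],[385,123],[462,392],[220,458]])/S+o
D=np.array([[173,232],[378,160],[493,372],[280,445]])/S+o
ht=np.array([[218,350],[462,292]])/S+o; hs=np.array([[265,295],[470,218]])/S+o
def res(v,full=False):
    p=v[:3];R=unit(p,rim);H=unit(p,[hatchpt(v[3],.2,.085),hatchpt(v[3],.2,-.085)])
    return np.r_[proj("top",R)-T,proj("side",R)-D,proj("top",H)-ht,proj("side",H)-hs]
r=least_squares(lambda v:res(v).ravel(),[.55,-.07,.2,.5],loss='soft_l1')
print(r.x,res(r.x).round(1).tolist()); p=r.x; np.save("p.npy",p)
print("stud",unit(p,[-.065,0,.096]),"slot proj",(proj("top",unit(p,[-.065,0,.076]))-o)*S)
# slot angle
def sl(a,c): return (proj(c,unit(p,[[-.065+.016*np.cos(a)*s,-.016*np.sin(a)*s,.076] for s in(1,-1)]))-o)*S
for a in(-.5,-.4,-.3,0): print(a,sl(a,"top").round().tolist(),sl(a,"side").round().tolist())
for a in (.85,1.05,1.25):
  W=[]
  for s in(1,-1):
    d=.165-.022*s*np.cos(a); W.append(hatchpt(p[3],d,-.022*s*np.sin(a),.048))
  print("wing",a,((proj("top",unit(p,W))-o)*S).round().tolist())
print("press",unit(p,hatchpt(p[3],.175,.05)),"shut",unit(p,hatchpt(0,.175,.05)))
for c,rc in (("tin",(387.4,210.6)),("beaker",(371.7,171.2)),("spice_jar",(227.4,236.4))):
  z={"tin":.036,"beaker":.036,"spice_jar":.052}[c]
  q=least_squares(lambda v:(proj("top",[v[0],v[1],z])-rc).ravel(),[.6,0]).x; print(c,q)
E
python3 fit.py
```

```text
[ 0.58021367 -0.01505923  0.27088635  0.77664457] [[-0.8, -1.7], [1.1, -1.6], [1.2, 0.8], [0.5, -0.0], [-0.6, -0.0], [-0.3, -0.4], [1.3, 0.5], [-1.2, 5.3], [-1.0, 0.4], [0.8, -1.7], [-2.7, 0.8], [0.9, 0.0]]
stud [[ 0.51758395 -0.0324523   0.096     ]] slot proj [[326.15298501 369.83988843]]
-0.5 [[312.0, 355.0], [341.0, 385.0]] [[346.0, 367.0], [378.0, 390.0]]
-0.4 [[313.0, 353.0], [339.0, 386.0]] [[347.0, 366.0], [377.0, 391.0]]
-0.3 [[315.0, 352.0], [337.0, 388.0]] [[349.0, 364.0], [375.0, 392.0]]
0 [[321.0, 350.0], [332.0, 390.0]] [[353.0, 362.0], [370.0, 395.0]]
wing 0.85 [[337.0, 213.0], [300.0, 250.0]]
wing 1.05 [[343.0, 215.0], [295.0, 248.0]]
wing 1.25 [[347.0, 218.0], [291.0, 245.0]]
press [[0.54291742 0.02647543 0.21865576]] shut [[0.49456933 0.01304855 0.096     ]]
tin [ 0.6007753  -0.18543825]
beaker [ 0.68866149 -0.15117134]
spice_jar [0.53527369 0.16274976]
```

Run:
```python
from h import *
p=np.load("p.npy"); yaw=np.degrees(p[2])+180; O=[180,0,yaw]
fingers.gripper_to(0.0,40)
robot.line_to([.173,.522,.36],velocity=.3)
def tgt(a,up=0): q=unit(p,hatchpt(a,.175,.05))[0]; q[2]+=robot.tip_reach+up; return q
robot.move_to(tgt(p[3],.10),O); print(robot.current_joint_positions())
f0=np.array(robot.current_contact_force())
hit=robot.line_to(tgt(p[3]+.02,.01),velocity=.12)
for a in np.arange(p[3],.03,-.1): robot.line_to(tgt(a),velocity=.15); print(round(a,2),(np.array(robot.current_contact_force())-f0).round(1))
print(robot.line_to(tgt(0,-.004),velocity=.02,f_stop=9),robot.current_tool_pos()[2]-robot.tip_reach,np.array(robot.current_contact_force())-f0)
robot.pause(.4)
robot.line_to(tgt(0,.13),velocity=.25)
print(robot.current_time_s())
```

```text
[-32.11478605  17.26324684  37.35209559  78.72180695 -10.4169582
  87.48040532 110.08750739]
0.78 [-1.1 -0.7  0.2]
0.68 [-0.  -0.1  0.4]
0.58 [-0.1  0.9 -0.6]
0.48 [-1.3  0.2  0.4]
0.38 [-0.5 -0.1  1.5]
0.28 [-0.7  0.1  1.2]
0.18 [-0.3  0.1  0.8]
0.08 [ 0.3  0.2 -0.1]
True 0.09621305351118041 [-2.04426702  0.1008592   5.11533451]
9.0667
```

Run:
```python
from h import *
import cv2
from scipy.spatial.transform import Rotation as R
p=np.load("p.npy"); s=unit(p,[-.065,0,0])[0]; s[2]=.26
robot.move_to(s,[180,0,np.degrees(p[2])+180-30]); fingers.gripper_to(1.0)
robot.pause(.2)
t=np.array(robot.current_tool_pos());e=np.array(robot.current_eef_rot())
im=vision.grab_frame("wrist"); np.savez("w.npz",t=t,e=e)
print([(d['p'],d['rect']) for l in("stud","stud_grip") for d in recognise(l,"wrist")[:2]])
k=vision.calibration("wrist");T=np.eye(4);T[:3,:3]=R.from_euler("xyz",e,degrees=True).as_matrix();T[:3,3]=t
E=np.linalg.inv(T@k["T_tool_cam"]); np.savez("w.npz",E=E,im=im)
def pw(P):
    q=np.atleast_2d(P)@E[:3,:3].T+E[:3,3];u=np.c_[q[:,0],-q[:,1]]/-q[:,2:3];u*=1+k["k1"]*(u**2).sum(1,keepdims=True)
    return u*k["mtx"][0,0]+k["mtx"][:2,2]
out=im[:,:,::-1].copy()
for P in [unit(p,[-.065,0,.096+.048]),unit(p,[-.065,0,.096+.02])]+[unit(p,q) for q in ([-.1,.085,.096],[-.1,-.085,.096],[.1,.085,.096],[-.11,.095,.096],[-.11,-.095,.096])]:
    u=pw(P)[0];cv2.drawMarker(out,tuple(int(v) for v in u.round()),(0,0,255),cv2.MARKER_CROSS,9,1);print(u.round(1))
cv2.imwrite("pics/w1.png",cv2.resize(out,(800,600),interpolation=cv2.INTER_CUBIC)); print(robot.current_time_s(),robot.current_joint_positions())
```

```text
[(0.86, [280.9, 198.9, 47.5, 62.1]), (0.97, [282.1, 198.7, 48.4, 61.6]), (0.58, [314.5, 234.8, 285.8, 283.7])]
[279.6 202.6]
[279.6 192. ]
[354.7  90.5]
[166.8 200.4]
[457.1 296.3]
[360.6  71.3]
[149.5 196.1]
10.6583 [-32.31237064  16.42783336  43.51251647  91.4790209  -11.54142707
  76.71604132  88.21661691]
```

View pics/w1.png

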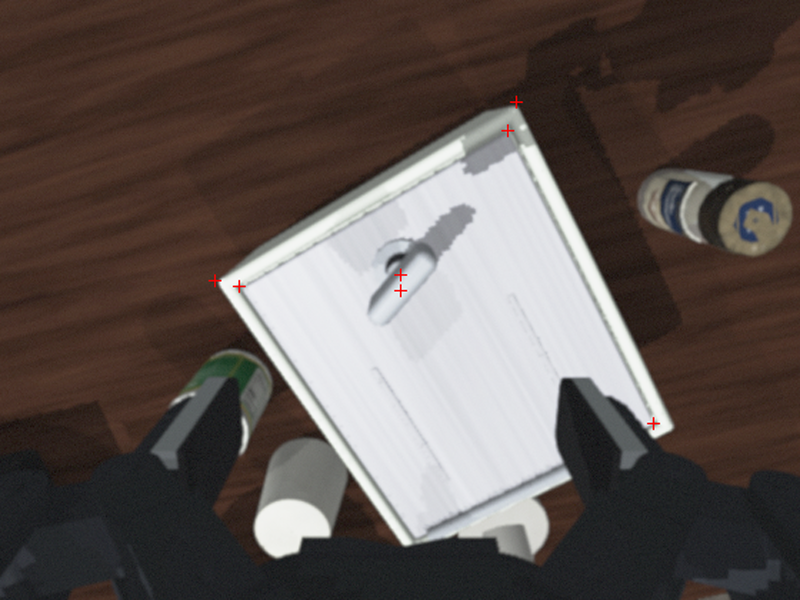

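```bash
cat > fit2.py <<'E'
from h import *
import cv2
from scipy.optimize import least_squares
w=np.load("w.npz");E=w["E"];im=w["im"];k=vision.calibration("wrist");p0=np.load("p.npy")
def pw(P):
    q=np.atleast_2d(P)@E[:3,:3].T+E[:3,3];u=np.c_[q[:,0],-q[:,1]]/-q[:,2:3];u*=1+k["k1"]*(u**2).sum(1,keepdims=True)
    return u*k["mtx"][0,0]+k["mtx"][:2,2]
rim=[[-.11,.095,.096],[-.11,-.095,.096],[.11,.095,.096],[.11,-.095,.096]]
C=np.array([[520,107],[220,281],[671,430],[410,545]])*.7
r=least_squares(lambda v:(pw(unit(v,rim))-C).ravel(),p0[:3],loss='soft_l1')
print(r.x,(pw(unit(r.x,rim))-C).round(1).tolist(),unit(r.x,[-.065,0,0])); np.save("p2.npy",r.x)
n=560;g=(np.arange(n)-n/2)/8e3   # 8 px/mm; up=+x unit, right=-y unit
X,Y=np.meshgrid(-g,-g,indexing='ij')
out=[]
for z in(.144,.099):
    P=unit(r.x,np.c_[-.065+X.ravel(),Y.ravel(),np.full(n*n,z)])
    m=pw(P).astype(np.float32).reshape(n,n,2);o=cv2.remap(im[:,:,::-1].copy(),m,None,cv2.INTER_CUBIC)
    cv2.drawMarker(o,(n//2,n//2),(0,0,255),cv2.MARKER_CROSS,20,1);out.append(cv2.resize(o,(400,400)))
cv2.imwrite("pics/r1.png",cv2.hconcat(out))
E
python3 fit2.py
```

```text
[ 0.58193036 -0.01337569  0.26589009] [[0.3, -1.6], [-1.6, 0.1], [3.7, 0.7], [-0.4, 8.1]] [[ 0.51921453 -0.03045563  0.        ]]
```

View pics/r1.png

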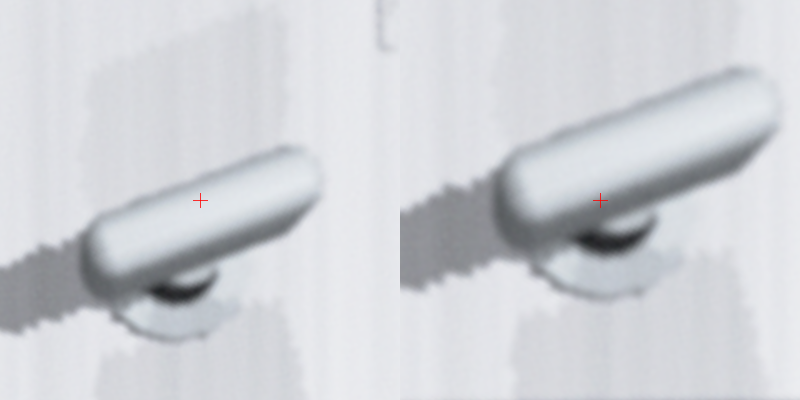

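Run:
```python
from h import *
p=np.load("p2.npy"); s=unit(p,[-.065,0,0])[0]
yaw=np.degrees(p[2]-1.23)+180
robot.move_to([s[0],s[1],.20],[180,0,yaw]); j=np.array(robot.current_joint_positions())
j2=j.copy(); j2[6]+=5; robot.move_j(j2); y2=robot.current_eef_rot()[2]; robot.move_j(j); print("yaw/j7",(y2-yaw)/5,j.round(1))
F=lambda n=5: np.mean([robot.current_contact_force() for _ in range(n)],0).round(1)
f0=F(); robot.line_to([s[0],s[1],.137],velocity=.1); print(f0,F()-f0,robot.current_tool_pos())
fingers.gripper_to(0.0,60); robot.pause(.2)
print("grip",F()-f0,robot.current_torque(),robot.current_finger_gap(),robot.current_gripper_force(),robot.current_tool_pos(),robot.current_eef_rot(),robot.current_time_s())
np.save("f0.npy",f0)
```

```text
yaw/j7 1.0096877454001543 [-36.4  20.9  49.6  97.1 -16.9  69.8  52.2]
[-0.9 -0.6  0.9] [ 1.   0.5 -0.6] [ 0.51970776 -0.03068013  0.13746522]
grip [-2.4 -1.4  2.4] [-0.20861445  0.66839934  0.00853238] 0.12504934722641636 62.31694936752319 [ 0.51863979 -0.03079376  0.13698186] [-1.79950171e+02 -2.68929885e-03  1.24858108e+02] 13.4583
```

```bash
cat >> h.py <<'E'
F=lambda n=4: np.mean([robot.current_contact_force() for _ in range(n)],0)
A=lambda: np.radians(180-robot.current_eef_rot()[2]%360)+np.load("p2.npy")[2]
E
python3 - <<'E'
from h import *
f0=np.load("f0.npy")
a=A(); j=np.array(robot.current_joint_positions()); j[6]+=np.degrees(a-.55); robot.move_j(j)
t=np.array(robot.current_tool_pos()); print("at",A(),t,F()-f0,robot.current_time_s())
t[2]=.1372
for d in (.002,.004,.0055):
    st=robot.line_to([t[0],t[1],.1372-d],velocity=.02,f_stop=13); print(d,st,robot.current_tool_pos()[2],(F()-f0).round(1))
    if st: break
j=np.array(robot.current_joint_positions()); a0=A()
for i in range(30):
    if j[6]>172: break
    j[6]+=2.5; robot.move_j(j); f=F()-f0
    print(round(A(),3),f.round(1),round(robot.current_tool_pos()[2],4),round(robot.current_torque()[2],2),round(robot.current_time_s(),1))
    if i==0: f1=f[2]
    if f[2]>20 or A()<-.55 or (i>1 and f[2]<f1-3): break
    f1=max(f1,f[2]) if i<3 else f1
E
```

```text
at 0.5517108104588044 [ 0.51834861 -0.03105995  0.13691   ] [-2.1430708  -1.17262841  2.48764631] 14.15
0.002 False 0.13516077422319472 [-1.7 -0.6  2.5]
0.004 False 0.13361160848913262 [-4.5 -0.3  6. ]
0.0055 False 0.13246506858329368 [-3.7 -0.2  8. ]
0.507 [-3.7  0.4  7.1] 0.1332 0.04 15.2
0.463 [-4.  -0.1  7.4] 0.1331 -0.01 15.4
0.42 [-4.  -0.3  7.9] 0.1331 0.03 15.7
0.376 [-3.7 -0.1  7.6] 0.1332 0.03 15.9
0.332 [-4.2  0.2  7.9] 0.1331 0.06 16.1
0.289 [-4.2 -0.1  7. ] 0.1331 0.05 16.4
0.245 [-3.1 -0.2  7.1] 0.1332 0.02 16.6
0.202 [-4.4 -1.3  7.2] 0.1332 0.05 16.9
0.158 [-4.9 -0.4  7.7] 0.1332 0.02 17.1
0.114 [-4.1 -1.1  7. ] 0.1332 0.01 17.4
0.071 [-3.5 -0.4  7.3] 0.1331 0.01 17.6
0.027 [-3.3 -0.9  7.1] 0.1331 -0.03 17.9
-0.016 [-4.1 -0.7  6.9] 0.1332 0.02 18.1
-0.06 [-4.5 -0.7  7.3] 0.1331 -0.0 18.4
-0.104 [-4.8 -0.5  7.5] 0.1331 0.03 18.6
-0.147 [-3.6 -0.8  6.6] 0.1331 0.03 18.9
-0.191 [-3.6 -0.8  6.5] 0.1331 0.06 19.1
-0.234 [-2.7 -0.5  3.8] 0.1326 0.02 19.4
```

Run:
```python
from h import *
f0=np.load("f0.npy"); t=np.array(robot.current_tool_pos()); print(A())
for d in (.0055,.0075,.0095,.0115,.0135,.0155):
    st=robot.line_to([.51835,-.03105,.1372-d],velocity=.02,f_stop=8); f=F()-f0
    print(d,st,round(robot.current_tool_pos()[2],4),f.round(1),round(robot.current_torque()[2],2))
    if st or f[2]>14: break
print(A(),robot.current_time_s())
```

```text
-0.234306375546959
0.0055 False 0.1318 [-3.4 -2.4  3.8] -0.03
0.0075 False 0.1298 [-3.5 -1.   4.5] 0.0
0.0095 False 0.1278 [-3.8 -1.1  4. ] -0.02
0.0115 False 0.126 [-4.2 -1.5  5.5] -0.01
0.0135 False 0.124 [-3.1 -0.7  6.5] -0.01
0.0155 False 0.1222 [-3. -1.  7.] 0.04
-0.23431984137788375 20.9
```

Run:
```python
from h import *
f0=np.load("f0.npy")
robot.line_to([.51835,-.03105,.1372-.0162],velocity=.02,f_stop=8); print(robot.current_tool_pos()[2],F()-f0)
j=np.array(robot.current_joint_positions()); a0=A()
for da in (.05,.1,.2,.4,.8,1.2,1.54):
    q=j.copy(); q[6]-=np.degrees(da); robot.move_j(q); f=F()-f0; tz=robot.current_torque()[2]
    print(round(A(),3),f.round(1),round(robot.current_tool_pos()[2],4),round(tz,2))
    if abs(tz)>.25 or np.abs(f).max()>16: print("STOP");break
print(robot.current_time_s())
```

```text
0.12152475871648409 [-3.51978256 -1.4875728   7.87992133]
-0.184 [-4.  -0.   7.5] 0.122 -0.06
-0.134 [-4.3 -0.5  7.8] 0.122 -0.01
-0.034 [-4.1 -0.6  6.4] 0.122 -0.02
0.166 [-4.  -1.3  6.8] 0.122 -0.03
0.566 [-3.9 -0.6  7.1] 0.122 -0.08
0.966 [-3.   0.6  6.6] 0.122 0.02
1.306 [-3.4  0.6  6.5] 0.1221 -0.04
23.5583
```

Run:
```python
from h import *
import cv2
f0=np.load("f0.npy")
for z in (.1245,.1255,.1265,.1272,.128):
    robot.line_to([.51835,-.03105,z],velocity=.02,f_stop=8); f=F()-f0; print(round(robot.current_tool_pos()[2],4),f.round(1))
    if f[2]<1.5: break
fingers.gripper_to(1.0); robot.pause(.1); print(F()-f0)
t=robot.current_tool_pos(); robot.line_to([t[0],t[1],.26],velocity=.15)
robot.pause(.2)
from scipy.spatial.transform import Rotation as R
t=np.array(robot.current_tool_pos());e=np.array(robot.current_eef_rot());im=vision.grab_frame("wrist")
k=vision.calibration("wrist");T=np.eye(4);T[:3,:3]=R.from_euler("xyz",e,degrees=True).as_matrix();T[:3,3]=t
np.savez("w.npz",E=np.linalg.inv(T@k["T_tool_cam"]),im=im)
w=np.load("w.npz");E=w["E"];p=np.load("p2.npy")
def pw(P):
    q=np.atleast_2d(P)@E[:3,:3].T+E[:3,3];u=np.c_[q[:,0],-q[:,1]]/-q[:,2:3];u*=1+k["k1"]*(u**2).sum(1,keepdims=True)
    return u*k["mtx"][0,0]+k["mtx"][:2,2]
n=560;g=(np.arange(n)-n/2)/8e3;X,Y=np.meshgrid(-g,-g,indexing='ij')
m=pw(unit(p,np.c_[-.065+X.ravel(),Y.ravel(),np.full(n*n,.134)])).astype(np.float32).reshape(n,n,2)
o=cv2.resize(cv2.remap(im[:,:,::-1].copy(),m,None,cv2.INTER_CUBIC),(400,400)); 
s=cv2.resize(vision.grab_frame("top")[110:330,200:440,::-1],(400,400))
cv2.imwrite("pics/r2.png",cv2.hconcat([o,s])); print(robot.current_time_s())
```

```text
0.125 [-3.2 -0.1  5.2]
0.126 [-2.9 -0.   6.3]
0.1269 [-2.8  0.   4.5]
0.1274 [-1.5 -0.   4.2]
0.1276 [ 0.5 -0.1 -1.5]
[1.62629362 1.28878218 0.46047293]
27.0
```

View pics/r2.png

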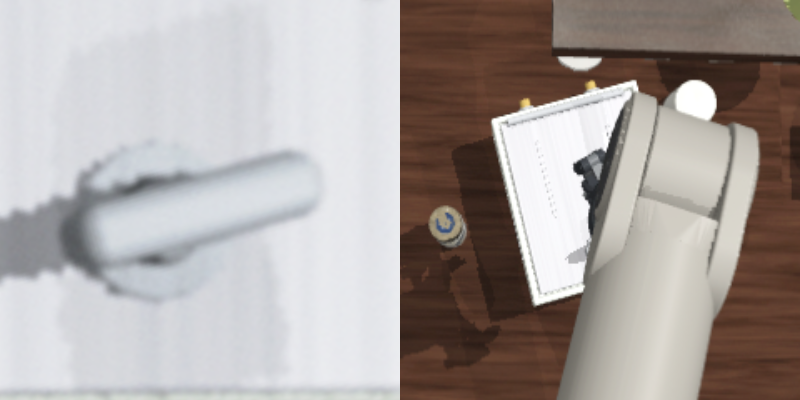

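The left view shows the wing level and turned clockwise to about 1.3 rad. The upward pull met a hard stop at about 10 mm of travel, which is the notch; a miss would have stopped at 12.5 mm. The hatch is flush and the spice jar and beaker stand where they were (the arm hides the tin), so I'm handing in.

```bash
python3 -c "
from station import workorder
print(workorder.close_job())"
```

```text
the job is handed in; nothing more can be done
None
```

The hatch is shut and the stud was pushed in, turned and released into its notch at about 10 mm of travel, and the job was handed in at about 27 s; no verdict came back. The wrist force never exceeded about 9 N, and nothing round the unit was knocked, though the arm hid the tin in the last picture.

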